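# Hang the formed bracket on the switch box and hold its bolt from behind

### The job

Lift the folded brass bracket out of the open forming die and hang it over the top edge of the switch box's front panel, slotted leg in front so that the slot straddles the bolt, seat it fully down and let go. Then reach down into the gap behind that panel, grip the red bolt head by its two flats, bring it upright against the twist of the nut runner and keep it from turning: finish while still gripping it, do not release. Leave the screwdriver, jar and carton where they are.

Things in the scene. Friction and masses are not known exactly. Their poses are not given: they have to be found in the camera images.
- switchbox: White switch box, cover off (open on top), fixed to the bench; a dark wooden cheek at each end. 86 mm deep (x), 284 long (y). Origin: centre of its underside on the bench; -x is its front, z up. Front panel 6 mm thick, mid-plane x = -30 mm, 110 mm high. Rear wall x = +25 to +31 mm, 85 mm high. Cheeks 122 mm high at y = +-136. Switch bodies (blue) behind the panel at y = +-82 and +-112 mm.
- panel_seat (a point): Middle of the top edge of the switch box's front panel, straight above the bolt, 110 mm above the bench; axes as the switch box. The hung bracket's underside rests here: its bracket_grip point is then 11 mm above this point.
- head_center (a point): Centre of the red bolt head in the 52 mm wide gap behind the front panel: 72 mm above the bench, 38 mm below the panel's top edge, at x = -3 mm, y = 0 of the switch box; gap floor 66 mm below. Head: 9 mm wide between its flats, 32 tall, 14 deep (box's x). Its 8 mm shank runs along -x through the panel to the nut. Axes turn with the bolt.
- tbolt (a joint): Turn of the bolt about the switch box's x, rad. 0: head upright, flats vertical, facing the box's +y and -y. Positive: its top leans to the box's -y. The nut runner's spring rests it at 0.22 to 0.32; turning it to 0 takes about 0.06 N m and it springs back if let go. Parallel fingers closing along the box's y on the flats with 15 to 40 N bring it upright by themselves.
- die: Open forming die, dark steel block 100 x 100 x 50 mm, fixed; origin: centre of its underside, z up. In its middle a pocket 40 (x) by 46 mm (y), 42 deep, with a 6 mm thick, 38 mm long upright tongue (along y), its top 62 mm above the bench, over which the bracket sits. Four 10 mm guide pins, 10 mm tall, on the corners (x, y = +-40 mm).
- bracket_grip (a point): Centre of the upper, box-shaped part of the loose brass bracket (about 90 g); z up, -x its slotted front leg's side. This part is 19 mm thick (x), 40 wide (y), 22 tall, so its underside is 11 mm below this point: grip it across the 19 mm from above. In the die this point is straight above the die's origin, 73 mm above the bench, axes along the die's. Lift it 55 mm or more to clear the die.
- bracket_slot (a point): Middle of the open-ended slot in the bracket's front leg, 6.5 mm in front of and 47 mm below bracket_grip. Slot 16 mm wide (y), from 28 mm below the bracket's underside to its open end, between two 12 mm tines that reach 52 mm below the underside.
- nut (a point): Nut on the front end of the bolt, 22 mm in front of the front panel's face, 72 mm above the bench; axes as the switch box. From here an orange and black nut runner, 30 mm thick, runs 85 mm further forward (-x) onto a 50 mm wide foot.
- bracket_lip (a point): Middle of the bracket's short rear lip, 40 mm wide, reaching 21 mm below the underside; 6.5 mm behind and 18 mm below bracket_grip. Lip and front leg are 9 mm apart, to straddle the die's tongue or the 6 mm panel, and flare outwards by 4 mm at their lower ends.
- screwdriver_grip (a point): Handle of a yellow screwdriver, 150 mm long, lying on the bench; to be left alone.
- nut_jar: Closed jar, 52 mm across, 60 mm tall, origin at the centre of its underside; to be left alone.
- carton: Cardboard carton, 70 by 110 by 50 mm, origin at the centre of its underside; to be left alone.
There are look-alikes about, which are no part of the job. Of the things that look like the part that bears bracket_grip, the largest one is meant.

How it is judged:
By the outcome, as a careful person would: the job done as asked, in the order asked, and still so for the second after the job is handed in, while the arm keeps its last pose, push and grip.
It also fails if it takes over 48 s, if anything falls off the work surface, if the arm or the gripper's body presses on something with over 40 N, if the wrist force passes 120 N, or if a joint passes its speed limit or range.

### The arm

A 7-joint arm with a two-finger parallel gripper is mounted at the origin on the work surface. World frame = base frame: x ahead of the robot, y to its left, z up, the work surface at z = 0. Lengths are in mm, angles in rad, forces in N, time in s.
With the tool pointing down it reaches from about 400 to 850 mm from the base axis. Payload 4.5 kg.
Tool frame: the origin (TCP) lies on the centre line of the jaws, within the pads' length; the fingertips stand 17 mm ahead of it and the grasp point (between the pads) lies 2 mm behind it; z points along the fingers, y is the direction in which the jaws open and shut (so a half turn about z gives the same grasp; the last joint's range is limited). The gripper opens to 85 mm and grips with 20 to 120 N. Pads are 22 mm wide; open, the fingers measure 114 mm over their backs; the gripper's body (76 mm by 85 mm) begins 54 mm behind the grasp point. The pads swing forward as they close: fully open they stand 13 mm farther back than shut.
Start: joints at [1.21, 0.689, -0.195, 1.565, 0.157, 0.902, -0.215], TCP at [240.42, -576.932, 248.317] pointing down, gripper open.
Joint ranges: [-3.01, 3.01], [-0.46, 2.08], [-1.47, 1.51], [0.13, 2.56], [-1, 4.14], [0.04, 2.09], [-2.66, 2.66]. Speed limits (rad/s): [2.57, 2.57, 3.14, 3.14, 3.14, 3.14, 3.14].

### API

Orientations are given as a unit quaternion [w, x, y, z].
In Python, from workcell import arm, eyes gives the robot as it stands.
- The arm moves only by the tool carry_out, never from a script. Its argument "steps" is a list of rows, each a list of 7 numbers: the turn, a rotation vector about the tool's x, y, z in units of 6 degrees (1.0 is 6 degrees), then the shift along the tool's x, y, z in units of 30 mm (1.0 is 30 mm), then the opening, from 0 (shut) to 1 (fully open). A call has 1 to 10 rows; each row shifts and turns the commanded pose from where the row before left it, along the tool's axes as they then stand; what a row does not reach is not made up. A row lasts 1/12 s, in which the tool goes at most 41.7 mm and 7.16 degrees, less where a joint would pass 70% of its speed; a pose out of reach is approached as far as the arm can. A call is refused whole if a number of a shift passes 1 or a number of a turn 1, either way. A call with a gripper value outside its range is refused whole. The fingers move at their own pace and stop on an object; "squeeze" is the grip in N (left out, the last holds). Time passes only in rows, so rows that do not move let the fingers close. It gives the time, the measured TCP pose, the force and the opening at its end, in the units of the state.
- arm.sense(): the state, without advancing time (a new reading comes with each control period).
- eyes.get_image(name): name is "side" or "top" or "wrist"; returns a dict with "color" (480x640x3 uint8, red, green, blue), "camera_matrix" (3x3 intrinsics, pixels), "k1" (the pictures are not rectified: a ray, as slopes to the right and down, at radius r is drawn at 1 + k1 r^2 times it, then the intrinsics apply), "R" (3x3) and "t" (3): a world point X has camera coordinates R X + t; the wrist camera has in their place "tool_from_camera" (4x4, takes a point from camera to tool coordinates, whose origin is the TCP and whose axes are the flange's). Camera axes: x right, y down, z forward; pixel columns grow to the right and rows downward; lengths in mm; the calibration is good to about 2 mm. A picture is of the moment at which its call begins: read the wrist's pose just before it. There is no depth.
- arm.hand_in(): hands the job in, once; it reports no verdict.
The state is a dict: "time": time; "joints": joint angles; "qvel": joint speeds; "tau": joint torques, N m; "tcp_pos": TCP position; "tool_rot": TCP orientation; "contact_force": force on the tool from outside, world axes, zero at the start; "wrist_torque": the same for the moment, N m; "finger_gap": opening from 0.0 (shut) to 1.0 (fully open).
Only numpy, scipy, OpenCV 4.12 (cv2) and the standard library are available. Lean on these libraries where they do the work, as an engineer would, in place of code of your own. Each camera call takes 0.05 s, during which the arm holds its last target.

## Working session

There is one attempt and no reset: what is moved stays moved. The work goes in short steps, Python scripts to look and compute and a tool call to move; the robot and the scene stay as the last step left them, time stands still between calls to the robot, and variables do not carry over. Pictures are saved under pics/ and viewed, and the job is handed in when it is done.

Besides the shell and the picture viewer there is one more tool, called after "Request:" in YAML: its name, and indented under it one key for each argument. carry_out: Moves the arm, as the interface text tells. Its arguments: {"type":"object","properties":{"steps":{"type":"array","items":{"type":"array","items":{"type":"number"}}},"squeeze":{"type":"number"}},"required":["steps"]}

```bash
ls; mkdir -p pics; python3 - <<'E'
from workcell import arm, eyes
import cv2
print(arm.sense())
for n in ["side","top","wrist"]:
    d=eyes.get_image(n); cv2.imwrite(f"pics/{n}0.png",d["color"][:,:,::-1])
    print(n,{k:v for k,v in d.items() if k!="color"})
E
```

```text
pics
{'time': 0.0, 'joints': array([ 1.20977729,  0.69002603, -0.19452971,  1.56641811,  0.15727772,
        0.90249561, -0.21509681]), 'qvel': array([ 5.48099799e-04, -1.21427900e-03, -4.18138020e-05,  1.85285704e-05,
       -2.97115930e-04,  4.46773778e-05,  4.62291134e-04]), 'tau': array([ 5.74534879e-04, -5.39612532e+01, -1.26669042e+00, -1.58545053e+01,
        9.01906576e-03,  9.56235715e-03,  2.07164231e-05]), 'tcp_pos': array([ 240.11275748, -576.32033536,  247.43844753]), 'tool_rot': array([-9.46332142e-04,  9.80568150e-01,  1.96176317e-01, -2.47094955e-04]), 'contact_force': array([-0.29565712, -0.7262342 ,  0.17212615]), 'wrist_torque': array([0.0137022 , 0.00536735, 0.02691668]), 'finger_gap': 1.0000666866435632}
side {'camera_matrix': array([[559.41902215,   0.        , 322.30953455],
       [  0.        , 559.41902215, 233.97413594],
       [  0.        ,   0.        ,   1.        ]]), 'k1': -0.044588688265955925, 'R': array([[ 0.96020739, -0.27886637,  0.0153398 ],
       [-0.18133713, -0.66427872, -0.72515558],
       [ 0.21241141,  0.69351808, -0.68841417]]), 't': ar
[... 368 characters left out ...]
02796418e-01],
       [ 1.99619463e-01, -3.57579787e-02, -9.79220832e-01]]), 't': array([ 88.74468371, 613.51289707, 799.85597311])}
wrist {'camera_matrix': array([[384.8931835 ,   0.        , 326.42225304],
       [  0.        , 384.8931835 , 237.5070134 ],
       [  0.        ,   0.        ,   1.        ]]), 'k1': 0.01631161786932301, 'tool_from_camera': array([[ 5.65709656e-04, -9.65635582e-01, -2.59899216e-01,
         6.51410825e+01],
       [ 9.99999535e-01,  7.49403643e-04, -6.07702602e-04,
         3.86244633e-01],
       [ 7.81588675e-04, -2.59898751e-01,  9.65635557e-01,
        -1.23989106e+02],
       [ 0.00000000e+00,  0.00000000e+00,  0.00000000e+00,
         1.00000000e+00]])}
```

View pics/side0.png

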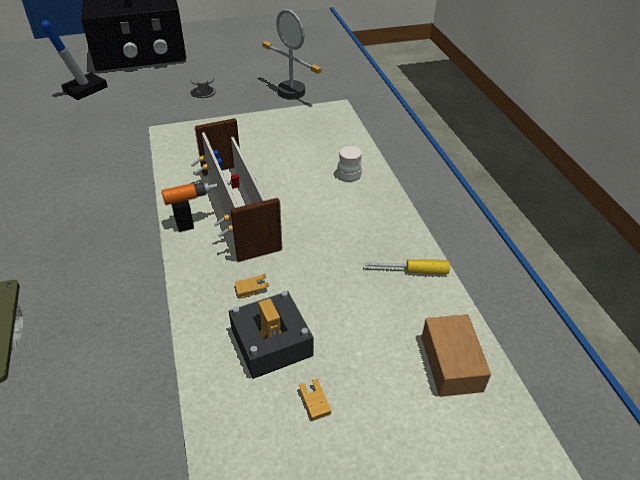

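View pics/top0.png

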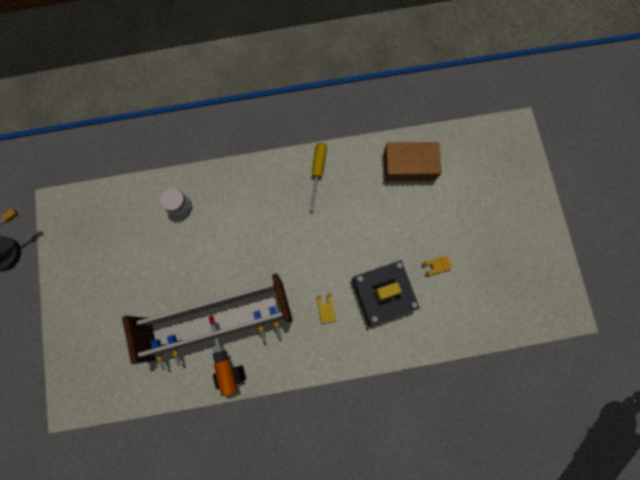

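View pics/wrist0.png

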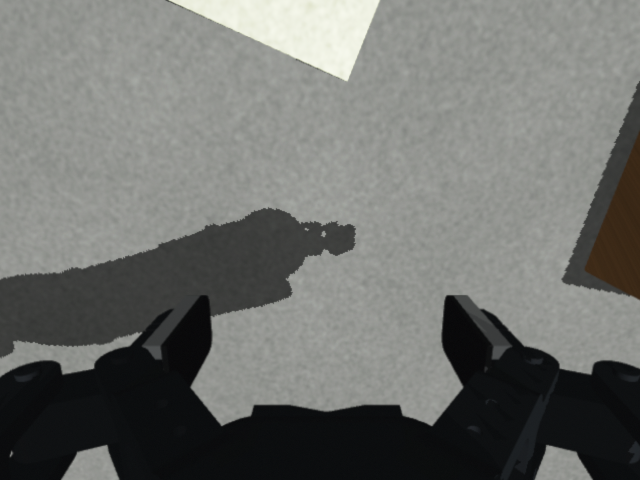

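The side view shows the die with the bracket at about (270,318), flat look-alikes at (250,286) and (313,398), and the box with the red head at (235,181). In the top view the die is at (386,293) and the head at (212,320). I'll enlarge both next.

```bash
cat > h.py <<'E'
import numpy as np, cv2
from scipy.optimize import least_squares
from scipy.spatial.transform import Rotation as Ro
from workcell import arm, eyes
def Rq(q): return Ro.from_quat([q[1],q[2],q[3],q[0]]).as_matrix()
def crop(name,src,x0,y0,w,h,f):
    im=cv2.imread(src)[y0:y0+h,x0:x0+w]
    im=cv2.resize(im,None,fx=f,fy=f,interpolation=cv2.INTER_CUBIC)
    for x in range((x0//20+1)*20,x0+w,20):
        cv2.putText(im,str(x),((x-x0)*f,10),0,.35,(0,0,255),1); cv2.line(im,((x-x0)*f,12),((x-x0)*f,18),(0,0,255),1)
    for y in range((y0//20+1)*20,y0+h,20):
        cv2.putText(im,str(y),(0,(y-y0)*f+4),0,.35,(0,0,255),1); cv2.line(im,(25,(y-y0)*f),(31,(y-y0)*f),(0,0,255),1)
    cv2.imwrite(name,im)
def cam(d,state=None):
    if "R" in d: return d["camera_matrix"],d["k1"],np.array(d["R"]),np.array(d["t"])
    T=np.array(d["tool_from_camera"]);Rw=Rq(state["tool_rot"])
    Rc=Rw@T[:3,:3]; pc=Rw@T[:3,3]+state["tcp_pos"]
    return d["camera_matrix"],d["k1"],Rc.T,-Rc.T@pc
def proj(c,X):
    K,k1,R,t=c; X=np.atleast_2d(X)
    p=X@R.T+t; s=p[:,:2]/p[:,2:]; r2=(s**2).sum(1,keepdims=True)
    s=s*(1+k1*r2); return s*[K[0,0],K[1,1]]+[K[0,2],K[1,2]]
def ray(c,uv):
    K,k1,R,t=c
    s=cv2.undistortPoints(np.array([[uv]],float),K,np.array([k1,0,0,0,0.]))[0,0]
    return -R.T@t, R.T@np.array([s[0],s[1],1])
def onz(c,uv,z):
    o,d=ray(c,uv); return o+d*(z-o[2])/d[2]
def tri(obs):
    A=np.zeros((3,3));b=np.zeros(3)
    for c,uv in obs:
        o,d=ray(c,uv); d=d/np.linalg.norm(d); P=np.eye(3)-np.outer(d,d); A+=P;b+=P@o
    X=np.linalg.solve(A,b); return X,[proj(c,X)[0]-uv for c,uv in obs]
def grab(n,fn):
    s=arm.sense(); d=eyes.get_image(n); cv2.imwrite(fn,d["color"][:,:,::-1])
    import pickle; pickle.dump((d,s),open(fn[:-4]+".pkl","wb")); return cam(d,s)
def load(fn):
    import pickle; d,s=pickle.load(open(fn[:-4]+".pkl","rb")); return cam(d,s)
E
python3 - <<'E'
from h import *
grab("side","pics/s0.png");grab("top","pics/t0.png")
crop("pics/s0a.png","pics/s0.png",140,100,160,150,5)
crop("pics/s0b.png","pics/s0.png",210,260,140,110,5)
crop("pics/t0a.png","pics/t0.png",110,260,200,150,4)
crop("pics/t0b.png","pics/t0.png",340,250,100,90,6)
E
```

```text
(no output)
```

View pics/s0a.png

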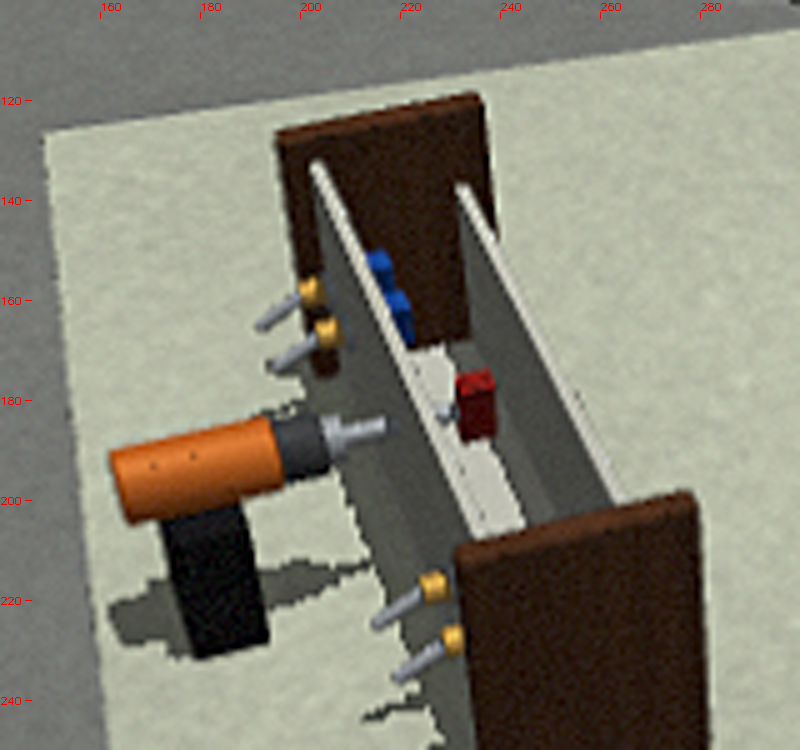

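View pics/s0b.png

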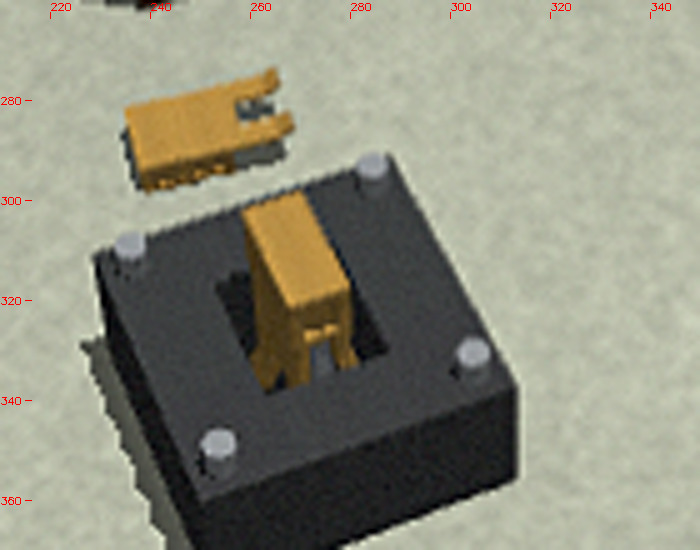

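View pics/t0a.png

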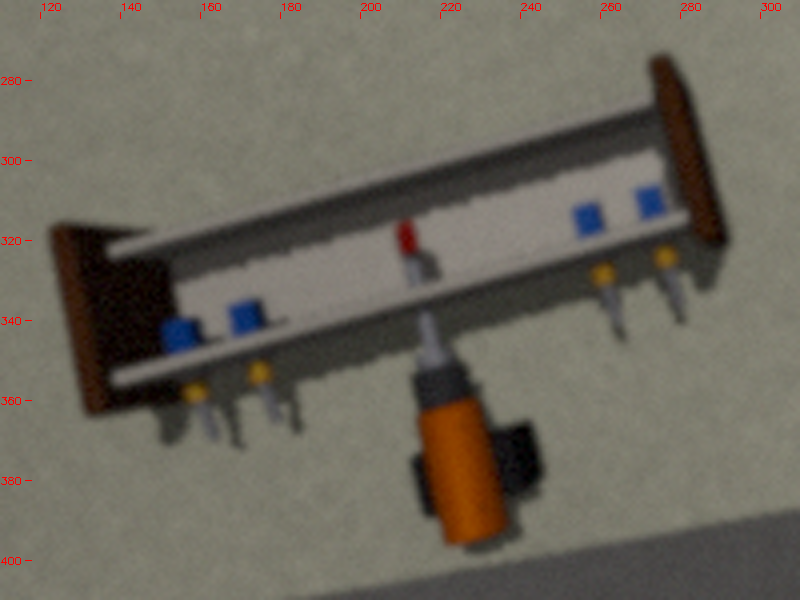

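View pics/t0b.png

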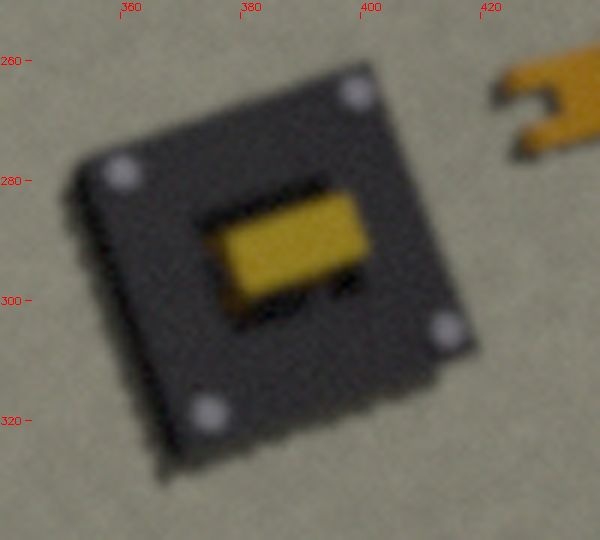

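```bash
cat > fit1.py <<'E'
from h import *
S=load("pics/s0.png");T=load("pics/t0.png")
print("head",tri([(S,(235,181)),(T,(211.5,319.5))]))
print("bracket top centre",tri([(S,(269.5,309.5)),(T,(389,291))]))
def fit(obs,x0):
    def res(p):
        c,s=np.cos(p[2]),np.sin(p[2]); R=np.array([[c,-s,0],[s,c,0],[0,0,1]])
        return np.concatenate([ (proj(C,R@np.array(X,float)+[p[0],p[1],0])[0]-uv) for C,uv,X in obs])
    r=least_squares(res,x0,loss="soft_l1"); return r.x,res(r.x).reshape(-1,2).round(1).tolist()
box=[(S,(194.5,126.5),(-43,142,122)),(S,(234.5,118.5),(43,142,122)),(S,(231.5,211.5),(-43,-142,122)),(S,(279,200.5),(43,-142,122)),
 (S,(202.5,132.5),(-30,130,110)),(S,(231.5,137),(28,130,85)),(S,(235,181),(-3,0,72)),
 (T,(138,355),(-30,130,110)),(T,(281,313.5),(-30,-130,110)),(T,(138,322.5),(28,130,85)),(T,(211.5,319.5),(-3,0,72)),
 (T,(123,316),(43,142,122)),(T,(132,363),(-43,142,122)),(T,(275,273),(43,-136,122)),(T,(290,320),(-43,-136,122))]
print("box",fit(box,[560,-100,0.0]))
die=[(S,(236,308.5),(-40,40,60)),(S,(284.5,293),(40,40,60)),(S,(253.5,348),(-40,-40,60)),(S,(304.5,330),(40,-40,60)),
 (T,(360.5,278.5),(40,40,60)),(T,(399.5,265.5),(40,-40,60)),(T,(374.5,319),(-40,40,60)),(T,(414.5,304.5),(-40,-40,60))]
print("die",fit(die,[560,-300,0.0]))
E
python3 fit1.py
```

```text
head (array([505.4823439 , 193.32959064,  70.74134411]), [array([-0.12991826,  0.02279727]), array([-0.01197173, -0.13625579])])
bracket top centre (array([ 500.16398891, -138.64843909,   81.62571687]), [array([-0.79774726,  0.16792529]), array([-0.08672983, -0.65067223])])
box (array([5.07199948e+02, 1.91048376e+02, 1.01141274e-01]), [[-0.8, -1.4], [0.9, -1.6], [-0.3, 1.1], [1.4, 0.1], [-0.2, -0.5], [0.0, -0.3], [-0.6, 0.4], [1.1, -0.3], [2.2, 0.3], [-0.0, -0.0], [1.3, 0.3], [-1.6, -0.6], [-0.9, 1.5], [0.3, -0.6], [-1.9, -0.2]])
die (array([ 5.00087077e+02, -1.39288741e+02,  1.47459703e-01]), [[-0.2, -0.1], [-0.3, -0.6], [-0.1, 0.2], [-0.2, -0.0], [-0.1, -0.3], [0.2, -0.5], [0.3, -0.5], [0.1, 0.3]])
```

Request:
carry_out:
  steps:
    - [0, 0, 0, 0.97, -0.72, 0, 1]
    - [0, 0, 0, 0.97, -0.72, 0, 1]
    - [0, 0, 0, 0.97, -0.72, 0, 1]
    - [0, 0, 0, 0.97, -0.72, 0, 1]
    - [0, 0, 0, 0.97, -0.72, 0, 1]
    - [0, 0, 0, 0.97, -0.72, 0, 1]
    - [0, 0, 0, 0.97, -0.72, 0, 1]
    - [0, 0, 0, 0.97, -0.72, 0, 1]
    - [0, 0, 0, 0.97, -0.72, 0, 1]
    - [0, 0, 0, 0.97, -0.72, 0, 1]

```text
time: 1.08
tcp_pos: [426.6, -264.0, 248.4]
tool_rot: [0.0, 0.981, 0.196, 0.0]
contact_force: [0.7, -0.6, 0.3]
finger_gap: 1.001
```

Request:
carry_out:
  steps:
    - [0, 0, 0, 0.97, -0.72, 0, 1]
    - [0, 0, 0, 0.97, -0.72, 0, 1]
    - [0, 0, 0, 0.97, -0.72, 0, 1]
    - [0, 0, 0, 0.97, -0.72, 0, 1]
    - [0, 0, -1, 0, 0, 0, 1]
    - [0, 0, -1, 0, 0, 0, 1]
    - [0, 0, -1, 0, 0, 0, 1]
    - [0, 0, -1, 0, 0, 0, 1]
    - [0, 0, -1, 0, 0, 0, 1]
    - [0, 0, -1, 0, 0, 0, 1]

```text
time: 1.92
tcp_pos: [500.1, -141.1, 248.3]
tool_rot: [0.0, 0.871, 0.492, -0.0]
contact_force: [-0.0, 0.1, -0.8]
finger_gap: 1.005
```

Request:
carry_out:
  steps:
    - [0, 0, -1, 0, 0, 0, 1]
    - [0, 0, -1, 0, 0, 0, 1]
    - [0, 0, -1, 0, 0, 0, 1]
    - [0, 0, -1, 0, 0, 0, 1]
    - [0, 0, -1, 0, 0, 0, 1]
    - [0, 0, -1, 0, 0, 0, 1]
    - [0, 0, -0.6, 0, 0, 0, 1]
    - [0, 0, 0, 0, 0, 0, 1]

```text
time: 2.58
tcp_pos: [500.0, -141.3, 248.2]
tool_rot: [-0.0, 0.654, 0.756, 0.0]
contact_force: [0.6, 1.2, 0.2]
finger_gap: 1.0
```

```bash
cat >> h.py <<'E'
def yaw(s=None):
    s=s or arm.sense(); R=Rq(s["tool_rot"]); return np.arctan2(R[1,0],R[0,0])
def to(target,s=None):
    "world target -> tool-axis units (30 mm)"
    s=s or arm.sense(); R=Rq(s["tool_rot"]); return (R.T@(np.array(target)-s["tcp_pos"])/30).round(3)
def st():
    s=arm.sense(); R=Rq(s["tool_rot"])
    print("t %.2f"%s["time"],"tcp",s["tcp_pos"].round(1),"yaw %.4f"%yaw(s),"z",R[:,2].round(3),"F",s["contact_force"].round(1),"tq",s["wrist_torque"].round(2),"gap %.3f"%s["finger_gap"],"j",s["joints"].round(2))
E
python3 - <<'E'
from h import *
st(); grab("wrist","pics/w1.png"); 
E
```

```text
t 2.58 tcp [ 500.  -141.3  248.2] yaw 1.7155 z [-0.  0. -1.] F [0.6 1.2 0.2] tq [0.01 0.02 0.03] gap 1.000 j [ 0.52  0.59 -0.54  1.87  0.41  0.79 -0.09]
```

View pics/w1.png

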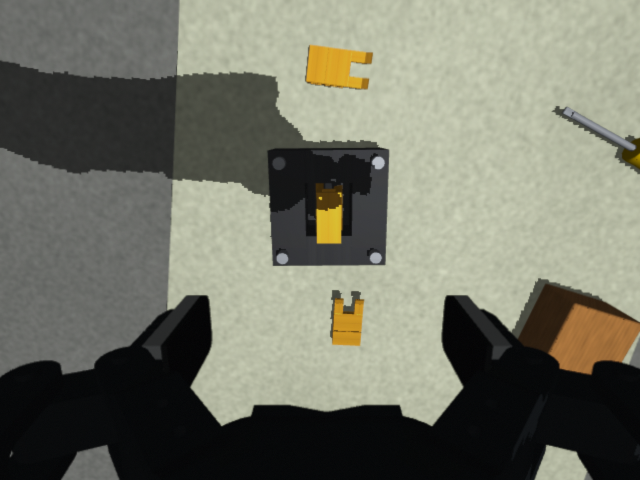

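```bash
python3 - <<'E'
from h import *
crop("pics/w1a.png","pics/w1.png",260,140,140,135,5)
im=cv2.imread("pics/w1.png")[180:245,300:360]; im=cv2.resize(im,None,fx=9,fy=9,interpolation=cv2.INTER_CUBIC)
cv2.imwrite("pics/w1b.png",np.clip((im/255.)**.45*255,0,255).astype(np.uint8))
E
```

```text
(no output)
```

View pics/w1a.png

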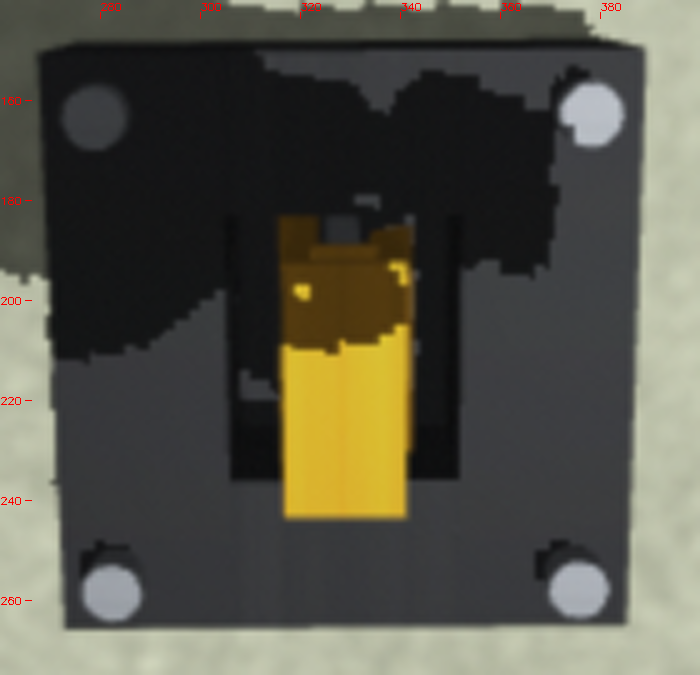

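View pics/w1b.png

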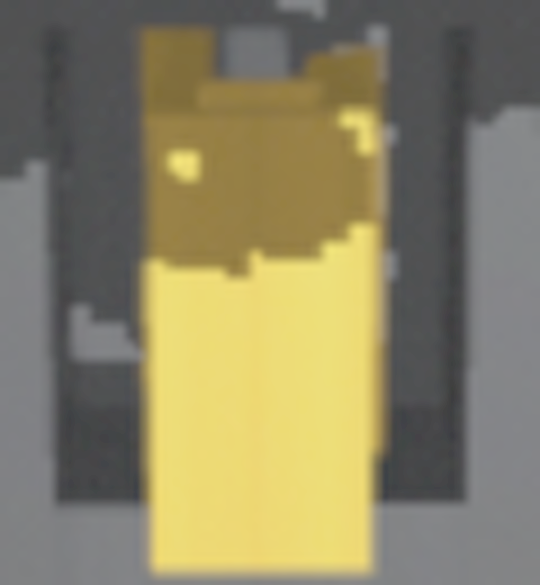

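Request:
carry_out:
  steps:
    - [0, 0, 0, 0, -0.9, 0.9, 1]
    - [0, 0, 0, 0, -0.9, 0.9, 1]
    - [0, 0, 0, 0, -0.9, 0, 1]
    - [0, 0, 0, 0, 0, 0, 1]

```text
time: 2.97
tcp_pos: [411.9, -153.8, 192.7]
tool_rot: [-0.004, 0.656, 0.755, -0.004]
contact_force: [-1.2, -0.5, -0.4]
finger_gap: 1.001
```

```bash
python3 - <<'E'
from h import *
st(); grab("wrist","pics/w2.png"); 
im=cv2.imread("pics/w2.png");cv2.imwrite("pics/w2g.png",np.clip((im/255.)**.5*255,0,255).astype(np.uint8))
E
```

```text
t 2.97 tcp [ 411.9 -153.8  192.7] yaw 1.7102 z [-0.012 -0.001 -1.   ] F [-1.2 -0.5 -0.4] tq [-0.09  0.02  0.  ] gap 1.001 j [ 0.55  0.59 -0.46  2.14  0.52  0.53 -0.17]
```

View pics/w2g.png

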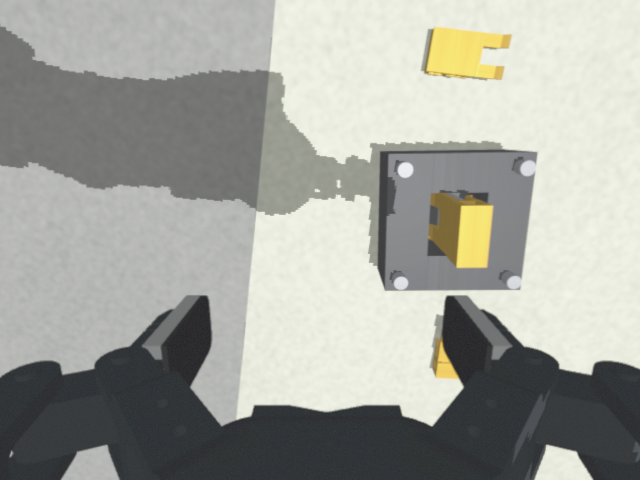

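```bash
python3 - <<'E'
from h import *
crop("pics/w2a.png","pics/w2g.png",370,140,180,155,4)
im=cv2.imread("pics/w2.png")[180:275,410:510]; im=cv2.resize(im,None,fx=7,fy=6,interpolation=cv2.INTER_CUBIC)
cv2.imwrite("pics/w2b.png",np.clip((im/255.)**.45*255,0,255).astype(np.uint8))
E
```

```text
(no output)
```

View pics/w2b.png

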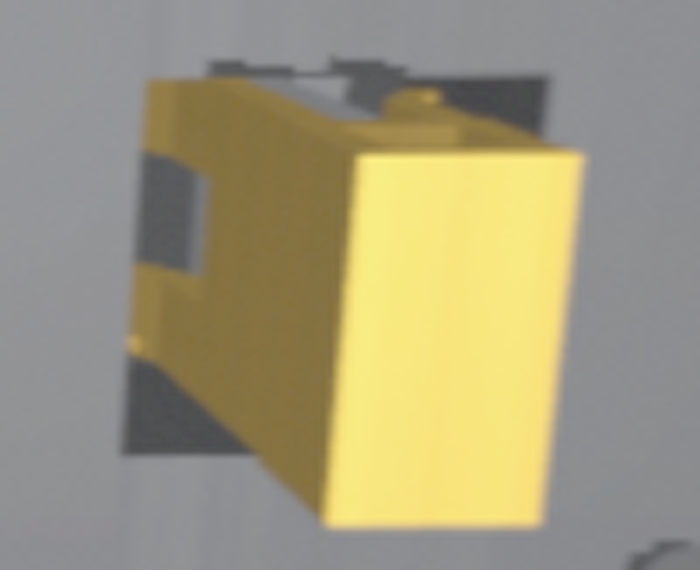

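View pics/w2a.png

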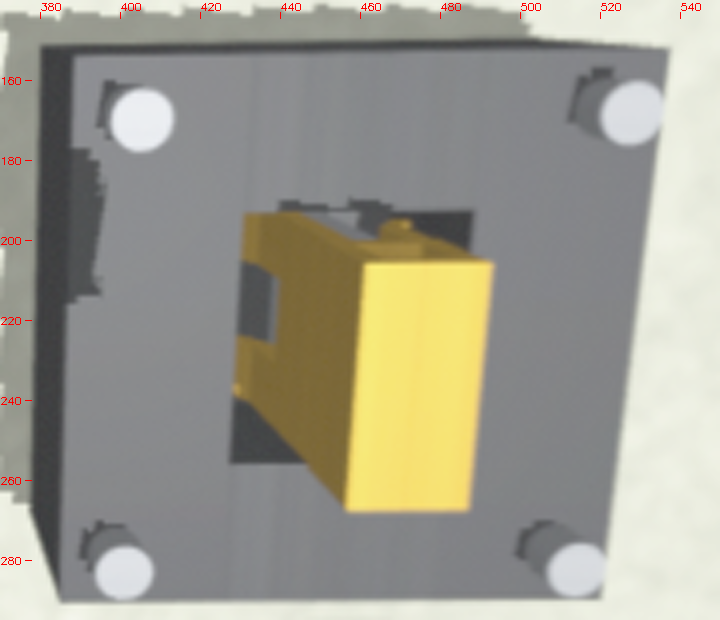

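```bash
python3 - <<'E'
from h import *
A=load("pics/w1.png");B=load("pics/w2.png")
a=np.array([(315.9,192.4),(342.6,192.4),(316.7,243.7),(341.4,243.7)])-.45
b=np.array([(461,205.5),(493.4,205.3),(456.3,267.8),(487.6,267.8)])-.45
P=[]
for u,v in zip(a,b):
    X,r=tri([(A,u),(B,v)]); P.append(X); print(X.round(1),np.round(r,1).tolist())
P=np.array(P); m=P.mean(0); print("mean",m.round(1),"yaw x",np.arctan2(*(P[1]+P[3]-P[0]-P[2])[1::-1]),"yaw y", np.arctan2(*(P[0]+P[1]-P[2]-P[3])[1::-1])-np.pi/2)
print("size",np.linalg.norm(P[1]-P[0]),np.linalg.norm(P[0]-P[2]))
# die pins in both
pa=np.array([(278,162.7),(377.6,162),(281.5,258),(375.3,257.5)]); pb=np.array([(405,169.3),(527.5,167.7),(400.5,282.3),(513.5,281.8)])
for u,v in zip(pa,pb):
    X,r=tri([(A,u),(B,v)]); print("pin",X.round(1),np.round(r,1).tolist())
st()
E
```

```text
[ 488.1 -119.6   83.1] [[0.0, -0.0], [-0.0, 0.1]]
[ 508.  -116.9   81.6] [[0.0, -0.0], [-0.0, 0.0]]
[ 494.2 -159.2   83.3] [[0.0, -0.0], [-0.0, 0.0]]
[ 513.2 -156.1   84.4] [[0.0, -0.1], [-0.0, 0.1]]
mean [ 500.9 -137.9   83.1] yaw x 0.14911522574714586 yaw y 0.1417763758127515
size 20.233720805378205 40.11567539684682
pin [ 455.1 -104.3   59.7] [[-0.0, 0.2], [0.0, -0.2]]
pin [533.7 -92.3  59.5] [[-0.0, 0.2], [0.0, -0.2]]
pin [ 467.  -182.9   60.2] [[0.0, -0.2], [-0.0, 0.2]]
pin [ 546.2 -171.4   58.5] [[0.0, -0.1], [-0.0, 0.1]]
t 3.02 tcp [ 416.4 -153.4  193.7] yaw 1.7110 z [-0.005 -0.001 -1.   ] F [ 1.7 -0.  -0.1] tq [ 0.02 -0.03  0.02] gap 1.000 j [ 0.55  0.59 -0.46  2.14  0.52  0.53 -0.16]
```

```bash
python3 - <<'E'
from h import *
st(); print(to([500.5,-138.3,72]))
E
```

```text
t 3.02 tcp [ 416.4 -153.4  193.7] yaw 1.7110 z [-0.005 -0.001 -1.   ] F [ 1.7 -0.  -0.1] tq [ 0.02 -0.03  0.02] gap 1.000 j [ 0.55  0.59 -0.46  2.14  0.52  0.53 -0.16]
[0.105 2.868 4.04 ]
```

Request:
carry_out:
  steps:
    - [0, 0, 0, 0.03, 0.9, 0.5, 1]
    - [0, 0, 0, 0.03, 0.9, 0.5, 1]
    - [0, 0, 0, 0.04, 0.9, 0.5, 1]
    - [0, 0, 0, 0, 0, 0.5, 1]
    - [0, 0, 0, 0, 0, 0, 1]
    - [0, 0, 0, 0, 0, 0, 1]

```text
time: 3.52
tcp_pos: [499.9, -137.9, 134.1]
tool_rot: [-0.0, 0.655, 0.756, -0.0]
contact_force: [0.2, -0.4, 0.2]
finger_gap: 0.997
```

```bash
python3 - <<'E'
from h import *
st(); print(to([500.5,-138.3,72])); grab("wrist","pics/w3.png")
E
```

```text
t 3.52 tcp [ 499.9 -137.9  134.1] yaw 1.7139 z [-0.001 -0.    -1.   ] F [ 0.2 -0.4  0.2] tq [0.03 0.01 0.01] gap 0.997 j [ 0.42  0.75 -0.4   1.98  0.57  0.52 -0.24]
[-0.016  0.021  2.07 ]
```

View pics/w3.png

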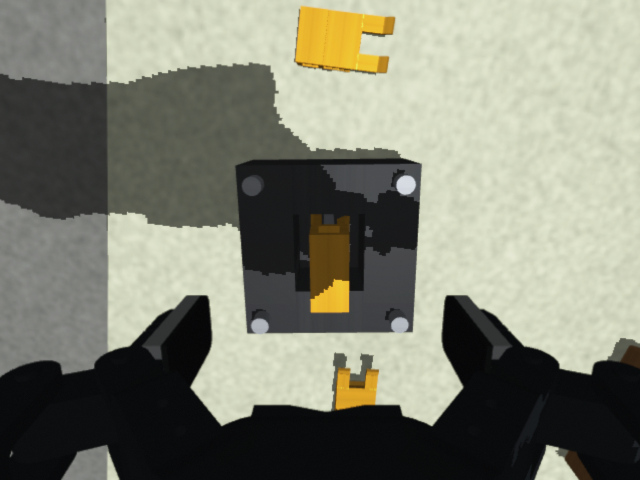

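Request:
carry_out:
  steps:
    - [0, 0, -0.04, -0.01, 0.04, 0.6, 1]
    - [0, 0, 0, 0, 0, 0.6, 0.6]
    - [0, 0, 0, 0, 0, 0.6, 0.5]
    - [0, 0, 0, 0, 0, 0.27, 0.4]
    - [0, 0, 0, 0, 0, 0, 0.4]
    - [0, 0, 0, 0, 0, 0, 0.4]

```text
time: 4.07
tcp_pos: [501.1, -138.5, 73.0]
tool_rot: [0.0, 0.653, 0.757, 0.0]
contact_force: [0.5, -0.0, -0.2]
finger_gap: 0.401
```

```bash
python3 - <<'E'
from h import *
st(); print(to([500.5,-138.3,72])); grab("wrist","pics/w4.png")
E
```

```text
t 4.07 tcp [ 501.1 -138.5   73. ] yaw 1.7181 z [ 0.001 -0.    -1.   ] F [ 0.5 -0.  -0.2] tq [ 0.01 -0.03 -0.03] gap 0.401 j [ 0.36  0.86 -0.3   2.    0.65  0.37 -0.31]
[ 0.008 -0.018  0.033]
```

View pics/w4.png

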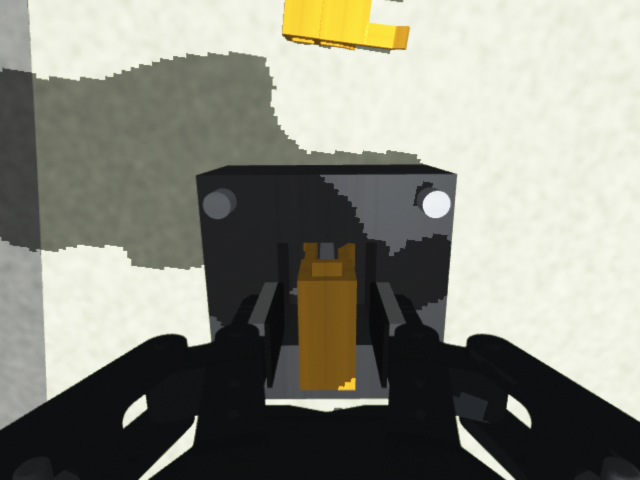

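Request:
carry_out:
  steps:
    - [0, 0, 0, 0, 0, 0, 0]
    - [0, 0, 0, 0, 0, 0, 0]
    - [0, 0, 0, 0, 0, 0, 0]
    - [0, 0, 0, 0, 0, 0, 0]
    - [0, 0, 0, 0, 0, 0, 0]
  squeeze: 50

```text
time: 4.53
tcp_pos: [501.7, -138.5, 73.4]
tool_rot: [0.001, 0.653, 0.757, 0.0]
contact_force: [0.1, -1.1, 7.6]
finger_gap: 0.21
```

```bash
python3 - <<'E'
from h import *
st(); grab("wrist","pics/w5.png")
E
```

```text
t 4.53 tcp [ 501.7 -138.5   73.4] yaw 1.7183 z [ 0.002 -0.001 -1.   ] F [ 0.1 -1.1  7.6] tq [0.03 0.15 0.01] gap 0.210 j [ 0.36  0.85 -0.3   2.    0.65  0.37 -0.31]
```

View pics/w5.png

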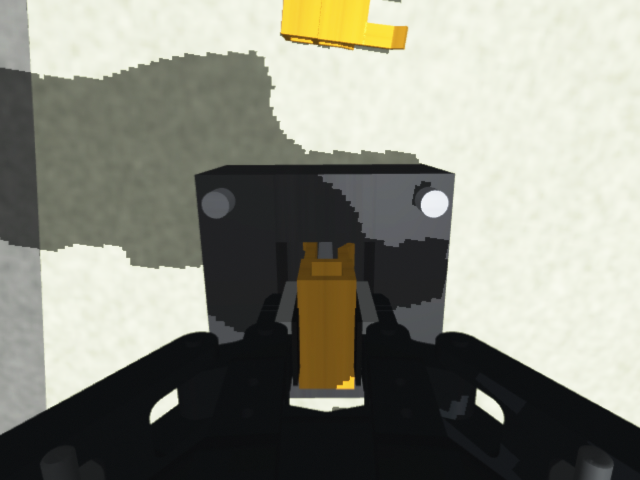

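Request:
carry_out:
  steps:
    - [0, 0, 0, 0, 0, -0.3, 0]
    - [0, 0, 0, 0, 0, -0.7, 0]
    - [0, 0, 0, 0, 0, -1, 0]
    - [0, 0, 0, 0, 0, -1, 0]
    - [0, 0, 0, 0, 0, -1, 0]
    - [0, 0, 0, 0, 0, -0.8, 0]
    - [0, 0, 0, 0, 0, 0, 0]

```text
time: 5.17
tcp_pos: [503.6, -138.4, 221.3]
tool_rot: [0.004, 0.653, 0.757, 0.002]
contact_force: [0.2, -0.2, -1.2]
finger_gap: 0.209
```

```bash
python3 - <<'E'
from h import *
st(); print(to([477.3,60,215])); grab("side","pics/s6.png"); crop("pics/s6a.png","pics/s6.png",210,200,150,140,5)
E
```

```text
t 5.17 tcp [ 503.6 -138.4  221.3] yaw 1.7181 z [ 0.009 -0.001 -1.   ] F [ 0.2 -0.2 -1.2] tq [ 0.03 -0.03  0.02] gap 0.209 j [ 0.5   0.63 -0.52  1.9   0.46  0.72 -0.14]
[6.669 0.103 0.193]
```

View pics/s6a.png

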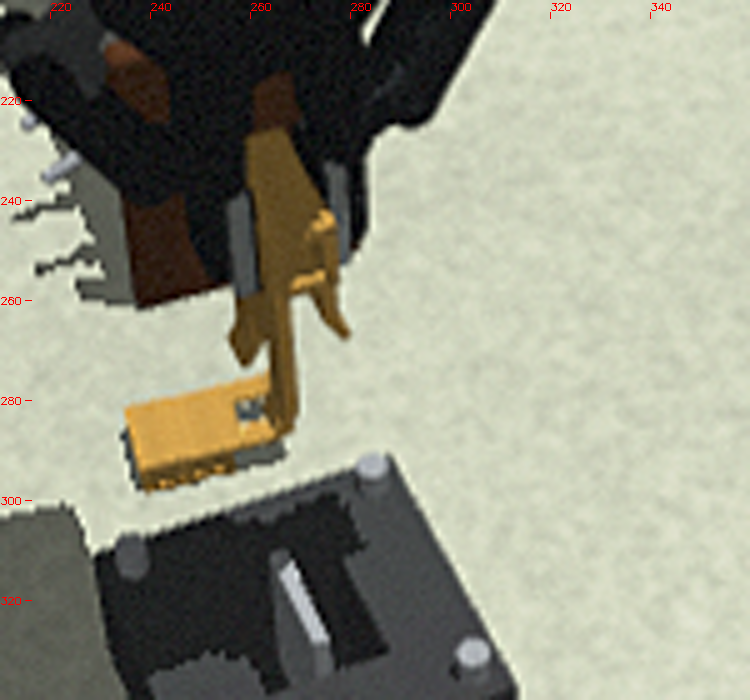

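Request:
carry_out:
  steps:
    - [0, 0, 0, 0.5, 0, 0, 0]
    - [0, 0, 0.2, 0.9, 0.02, 0, 0]
    - [0, 0, 0.24, 1, 0.02, 0, 0]
    - [0, 0, 0, 1, 0.02, 0, 0]
    - [0, 0, 0, 1, 0.02, 0, 0]
    - [0, 0, 0, 1, 0.02, 0, 0]
    - [0, 0, 0, 1, 0, 0, 0]
    - [0, 0, 0, 0.9, 0, 0, 0]
    - [0, 0, 0, 0.5, 0, 0, 0]
    - [0, 0, 0, 0, 0, 0, 0]

```text
time: 6.05
tcp_pos: [476.3, 99.2, 215.8]
tool_rot: [-0.001, 0.668, 0.745, 0.001]
contact_force: [0.3, -0.2, -0.3]
finger_gap: 0.21
```

```bash
python3 - <<'E'
from h import *
st(); grab("wrist","pics/w7.png");  print(to([477.3,188,215]))
E
```

```text
t 6.05 tcp [476.3  99.2 215.8] yaw 1.6797 z [-0.001  0.003 -1.   ] F [ 0.3 -0.2 -0.3] tq [ 0.05 -0.04  0.03] gap 0.210 j [-0.    0.59 -0.46  2.    0.42  0.64 -0.63]
[3.037 0.35  0.02 ]
```

View pics/w7.png

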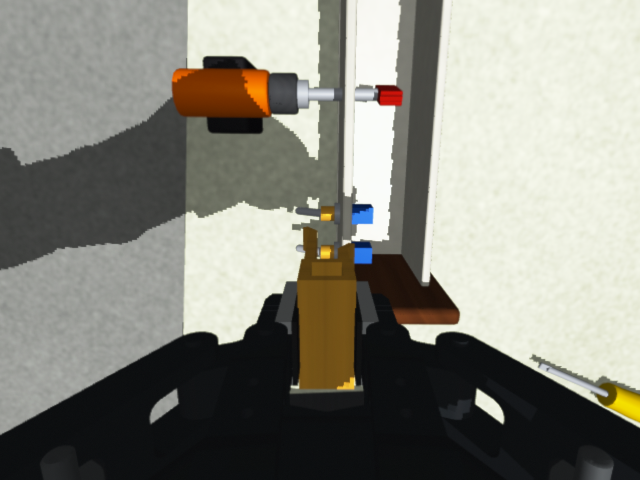

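Request:
carry_out:
  steps:
    - [0, 0, 0.08, 0.6, 0.1, 0, 0]
    - [0, 0, 0, 0.8, 0.1, 0, 0]
    - [0, 0, 0, 0.6, 0.1, 0, 0]
    - [0, 0, 0, 0, 0, 0, 0]
    - [0, 0, 0, 0, 0, 0, 0]

```text
time: 6.52
tcp_pos: [480.5, 154.2, 215.6]
tool_rot: [0.0, 0.673, 0.739, -0.001]
contact_force: [-0.4, 0.3, -0.9]
finger_gap: 0.213
```

```bash
python3 - <<'E'
from h import *
st(); grab("wrist","pics/w8.png");  print(to([477.3,188,215]))
crop("pics/w7a.png","pics/w7.png",280,0,190,150,4)
crop("pics/w8a.png","pics/w8.png",280,0,190,150,4)
crop("pics/w8b.png","pics/w8.png",280,130,190,150,4)
E
```

```text
t 6.52 tcp [480.5 154.2 215.6] yaw 1.6642 z [-0.001 -0.001 -1.   ] F [-0.4  0.3 -0.9] tq [ 0.01 -0.    0.03] gap 0.213 j [-0.12  0.61 -0.45  1.95  0.41  0.67 -0.73]
[1.168e+00 1.000e-03 1.500e-02]
```

View pics/w8.png

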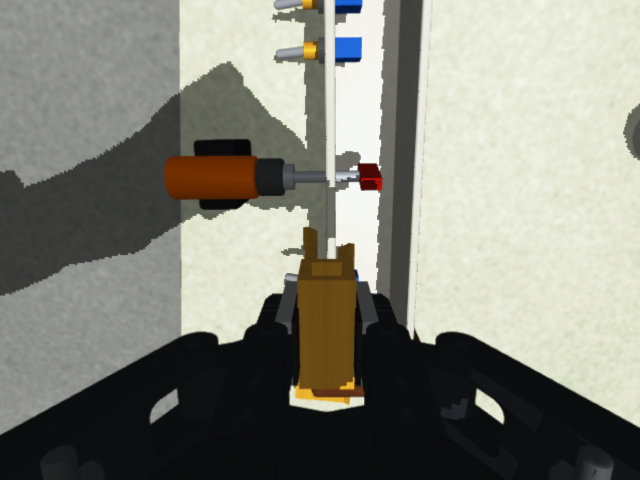

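View pics/w7a.png

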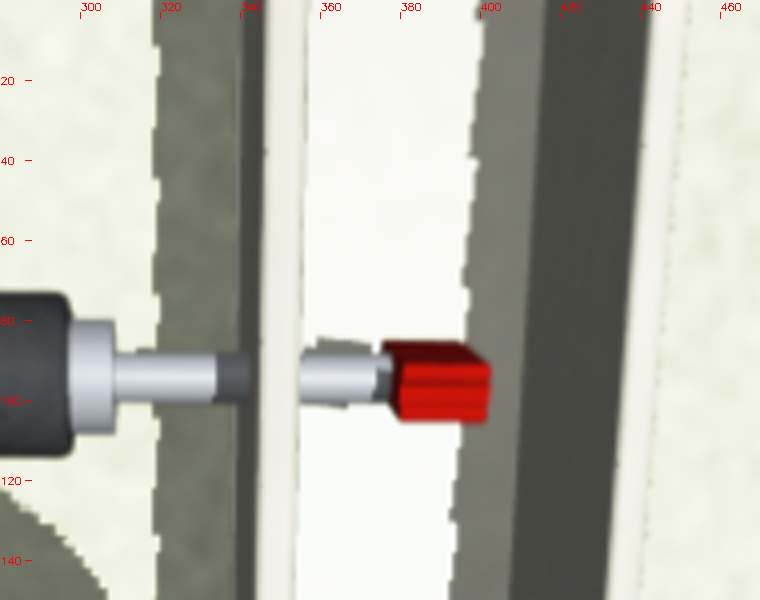

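View pics/w8b.png

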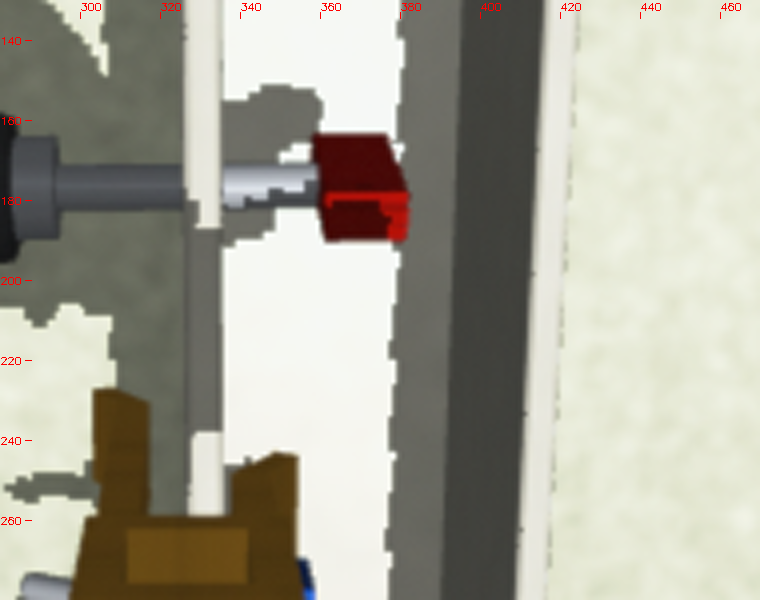

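```bash
python3 - <<'E'
from h import *
A=load("pics/w7.png");B=load("pics/w8.png")
print("collar",tri([(A,(308.2,93.7)),(B,(294.1,176.3))]))
print("nut left edge",tri([(A,(296.8,93.7)),(B,(282.7,176.3))]))
L=[]
for c,us in ((A,[((344.6,354.4),100),((346,355.9),20)]),(B,[((325.4,335),140),((326,335),200),((327,335.1),250)])):
    for (l,r),v in us:
        p=onz(c,(l,v),110);q=onz(c,(r,v),110); L.append((p+q)/2); print(v,((p+q)/2).round(1),"w",np.linalg.norm(p-q).round(1))
L=np.array(L); k=np.polyfit(L[:,1],L[:,0],1); print("panel line yaw",-k[0],"x at 188",np.polyval(k,188),np.polyval(k,120),np.polyval(k,220))
# head top face rear edge etc
print("head rear-upper corners")
print(tri([(A,(402.2,91)),(B,(382,178))]))
E
```

```text
collar (array([453.92778954, 188.50400073,  69.23463676]), [array([0.17947442, 0.03984358]), array([-0.17131472, -0.03078012])])
nut left edge (array([446.21292831, 187.71447121,  69.06027664]), [array([-0.13903516, -0.03235541]), array([0.13284858, 0.02440651])])
100 [479.6 184.  110. ] w 5.5
20 [475.3 224.  110. ] w 5.3
140 [476.4 215.8 110. ] w 5.5
200 [479.9 181.1 110. ] w 5.4
250 [483.3 149.8 110. ] w 5.0
panel line yaw 0.10647843742279915 x at 188 479.215207285574 486.45574103032436 475.80789728804444
head rear-upper corners
(array([512.44908118, 194.74629807,  86.41264707]), [array([0.21834182, 0.04123394]), array([-0.20585507, -0.04100919])])
```

```bash
python3 - <<'E'
from h import *
st(); print(to([479.3,190.3,182]))
E
```

```text
t 6.57 tcp [480.5 153.1 215.5] yaw 1.6624 z [-0.002 -0.002 -1.   ] F [-0.9 -0.5 -0.8] tq [-0.07  0.01 -0.03] gap 0.213 j [-0.12  0.61 -0.45  1.95  0.41  0.67 -0.73]
[1.241 0.076 1.115]
```

Request:
carry_out:
  steps:
    - [0, 0, -0.1, 0.4, 0.03, 0.3, 0]
    - [0, 0, 0, 0.5, 0.03, 0.4, 0]
    - [0, 0, 0, 0.32, 0, 0.4, 0]
    - [0, 0, 0, 0, 0, 0, 0]
    - [0, 0, 0, 0, 0, 0, 0]
    - [0, 0, 0, 0, 0, 0, 0]

```text
time: 7.07
tcp_pos: [479.2, 189.6, 183.3]
tool_rot: [0.001, 0.67, 0.742, -0.001]
contact_force: [-0.2, 0.4, -1.4]
finger_gap: 0.21
```

```bash
python3 - <<'E'
from h import *
st(); grab("wrist","pics/w9.png"); st(); grab("side","pics/s9.png"); st(); print(to([479.3,190.3,182]))
crop("pics/s9a.png","pics/s9.png",140,70,160,150,5)
crop("pics/w9a.png","pics/w9.png",260,150,150,150,5)
E
```

```text
t 7.07 tcp [479.2 189.6 183.3] yaw 1.6722 z [-0.    -0.002 -1.   ] F [-0.2  0.4 -1.4] tq [-0.05 -0.05  0.05] gap 0.210 j [-0.22  0.67 -0.41  1.95  0.45  0.61 -0.81]
t 7.12 tcp [479.4 189.8 183.6] yaw 1.6720 z [ 0.    -0.001 -1.   ] F [ 0.3  0.2 -0.4] tq [-0.    0.04  0.01] gap 0.210 j [-0.22  0.67 -0.41  1.95  0.45  0.61 -0.81]
t 7.17 tcp [479.4 190.1 183.7] yaw 1.6722 z [ 0.001 -0.001 -1.   ] F [-0.4  0.5 -1.1] tq [-0.01  0.05 -0.04] gap 0.217 j [-0.22  0.67 -0.41  1.95  0.45  0.61 -0.81]
[ 0.006 -0.004  0.056]
```

View pics/s9a.png

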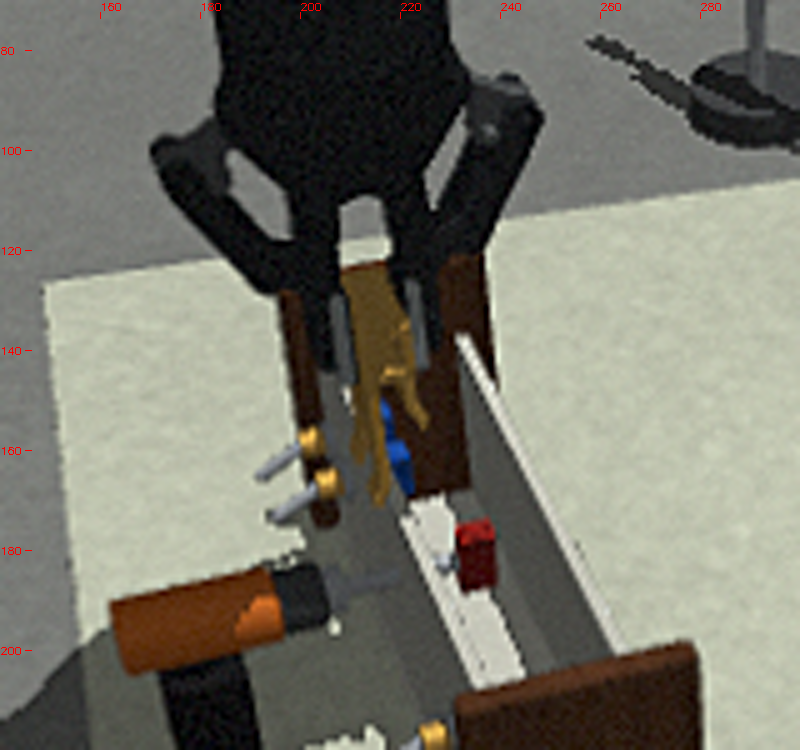

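View pics/w9a.png

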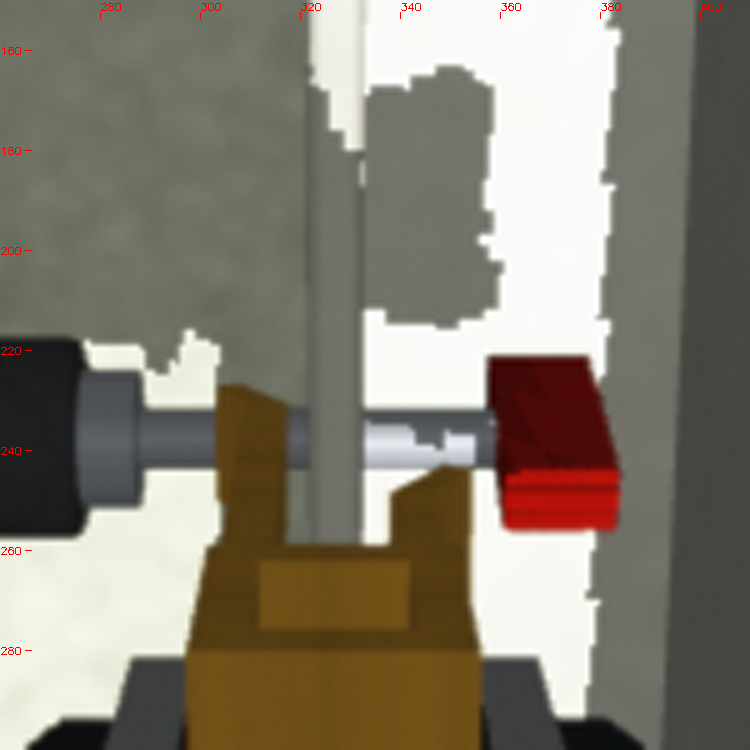

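```bash
python3 - <<'E'
from h import *
C=load("pics/w9.png")
for z in (70,72): print(onz(C,(293,237.9),z).round(1),onz(C,(340,238),z).round(1))
# bracket near-end top edge (y=+20,z=84-73.4 rel): left/right corners, and underside edge
p=[(297,280),(356,280)]
s=arm.sense()
for uv in p: print("top edge",onz(C,uv,183.4+10.6).round(1))
print(onz(C,(326,259),183-11.4))
print("panel",onz(C,(326,200),110))
E
```

```text
[457.5 188.3  70. ] [487.3 191.3  70. ]
[457.6 188.9  72. ] [487.2 191.9  72. ]
top edge [467.6 209.4 194. ]
top edge [486.  211.3 194. ]
[476.67828227 209.82464112 171.6       ]
panel [475.34380557 221.46271751 110.        ]
```

Request:
carry_out:
  steps:
    - [0, 0, 0, 0, 0, 0.4, 0]
    - [0, 0, 0, 0, 0, 0.4, 0]
    - [0, 0, 0, 0, 0, 0.4, 0]
    - [0, 0, 0, 0, 0, 0.3, 0]
    - [0, 0, 0, 0, 0, 0, 0]
    - [0, 0, 0, 0, 0, 0, 0]

```text
time: 7.67
tcp_pos: [479.0, 191.3, 138.3]
tool_rot: [0.0, 0.67, 0.743, -0.0]
contact_force: [0.4, 0.1, -1.6]
finger_gap: 0.215
```

```bash
python3 - <<'E'
from h import *
st(); grab("wrist","pics/w10.png"); st(); crop("pics/w10a.png","pics/w10.png",260,150,150,150,5)
E
```

```text
t 7.67 tcp [479.  191.3 138.3] yaw 1.6739 z [-0.    -0.001 -1.   ] F [ 0.4  0.1 -1.6] tq [ 0.01 -0.02  0.02] gap 0.215 j [-0.26  0.74 -0.35  1.99  0.5   0.5  -0.87]
t 7.72 tcp [479.2 191.6 138.6] yaw 1.6741 z [ 0.001  0.    -1.   ] F [-0.1 -0.1 -0.3] tq [-0.02  0.    0.06] gap 0.213 j [-0.26  0.74 -0.35  1.99  0.5   0.5  -0.87]
```

View pics/w10a.png

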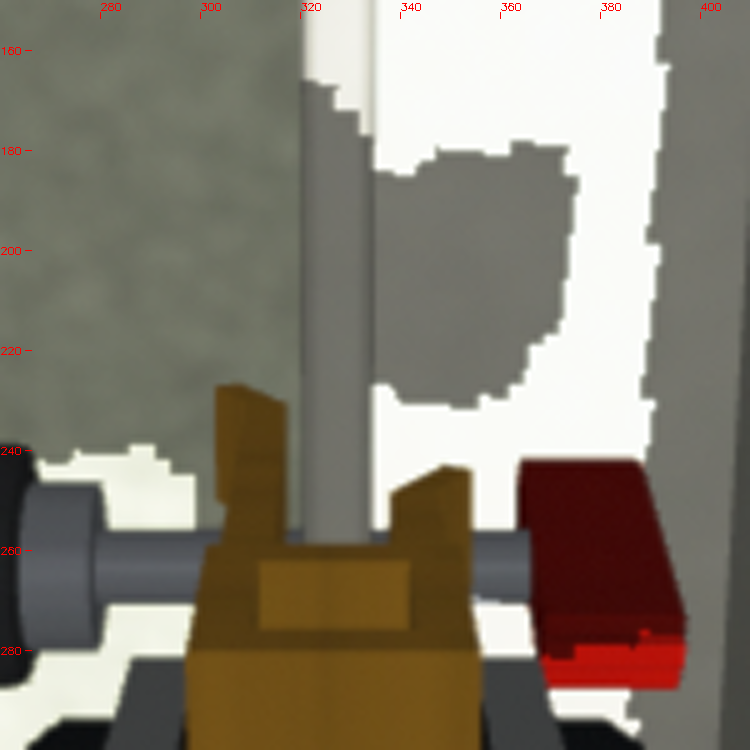

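Request:
carry_out:
  steps:
    - [0, 0, 0, 0, 0, 0.15, 0]
    - [0, 0, 0, 0, 0, 0.15, 0]
    - [0, 0, 0, 0, 0, 0.15, 0]
    - [0, 0, 0, 0, 0, 0, 0]
    - [0, 0, 0, 0, 0, 0, 0]

```text
time: 8.13
tcp_pos: [478.7, 191.6, 124.4]
tool_rot: [-0.0, 0.669, 0.743, -0.0]
contact_force: [0.2, 1.2, -0.3]
finger_gap: 0.214
```

```bash
python3 - <<'E'
from h import *
st()
E
```

```text
t 8.13 tcp [478.7 191.6 124.4] yaw 1.6747 z [-0.001 -0.    -1.   ] F [ 0.2  1.2 -0.3] tq [ 0.03 -0.01  0.03] gap 0.214 j [-0.27  0.76 -0.33  1.99  0.52  0.47 -0.88]
```

Request:
carry_out:
  steps:
    - [0, 0, 0, 0, 0, 0.06, 0]
    - [0, 0, 0, 0, 0, 0.04, 0]
    - [0, 0, 0, 0, 0, 0, 0]
    - [0, 0, 0, 0, 0, 0, 0]

```text
time: 8.47
tcp_pos: [478.9, 191.7, 121.7]
tool_rot: [0.0, 0.67, 0.743, -0.0]
contact_force: [-1.0, 0.7, -1.2]
finger_gap: 0.213
```

```bash
python3 - <<'E'
from h import *
st()
E
```

```text
t 8.47 tcp [478.9 191.7 121.7] yaw 1.6745 z [ 0. -0. -1.] F [-1.   0.7 -1.2] tq [0.01 0.   0.01] gap 0.213 j [-0.27  0.77 -0.33  2.    0.52  0.46 -0.88]
```

Request:
carry_out:
  steps:
    - [0, 0, 0, 0, 0, 0.05, 0]
    - [0, 0, 0, 0, 0, 0.04, 0]
    - [0, 0, 0, 0, 0, 0, 0]
    - [0, 0, 0, 0, 0, 0, 0]

```text
time: 8.8
tcp_pos: [479.0, 191.8, 121.4]
tool_rot: [0.001, 0.669, 0.743, 0.001]
contact_force: [-4.6, -2.2, 23.1]
finger_gap: 0.215
```

```bash
python3 - <<'E'
from h import *
st()
E
```

```text
t 8.80 tcp [479.  191.8 121.4] yaw 1.6746 z [ 0.002 -0.    -1.   ] F [-4.6 -2.2 23.1] tq [-0.5   0.96  0.03] gap 0.215 j [-0.27  0.77 -0.32  2.    0.53  0.46 -0.89]
```

Request:
carry_out:
  steps:
    - [0, 0, 0, 0, 0, -0.05, 0.5]
    - [0, 0, 0, 0, 0, 0, 0.5]
    - [0, 0, 0, 0, 0, 0, 0.5]
    - [0, 0, 0, 0, 0, 0, 0.5]

```text
time: 9.13
tcp_pos: [478.9, 191.7, 120.3]
tool_rot: [-0.0, 0.67, 0.743, -0.0]
contact_force: [-0.4, -0.9, 0.3]
finger_gap: 0.499
```

```bash
python3 - <<'E'
from h import *
st(); grab("wrist","pics/w11.png"); grab("side","pics/s11.png");crop("pics/s11a.png","pics/s11.png",140,70,160,150,5); crop("pics/w11a.png","pics/w11.png",230,150,190,150,4)
E
```

```text
t 9.13 tcp [478.9 191.7 120.3] yaw 1.6744 z [-0. -0. -1.] F [-0.4 -0.9  0.3] tq [ 0.03 -0.01 -0.02] gap 0.499 j [-0.27  0.77 -0.32  2.    0.52  0.46 -0.88]
```

View pics/s11a.png

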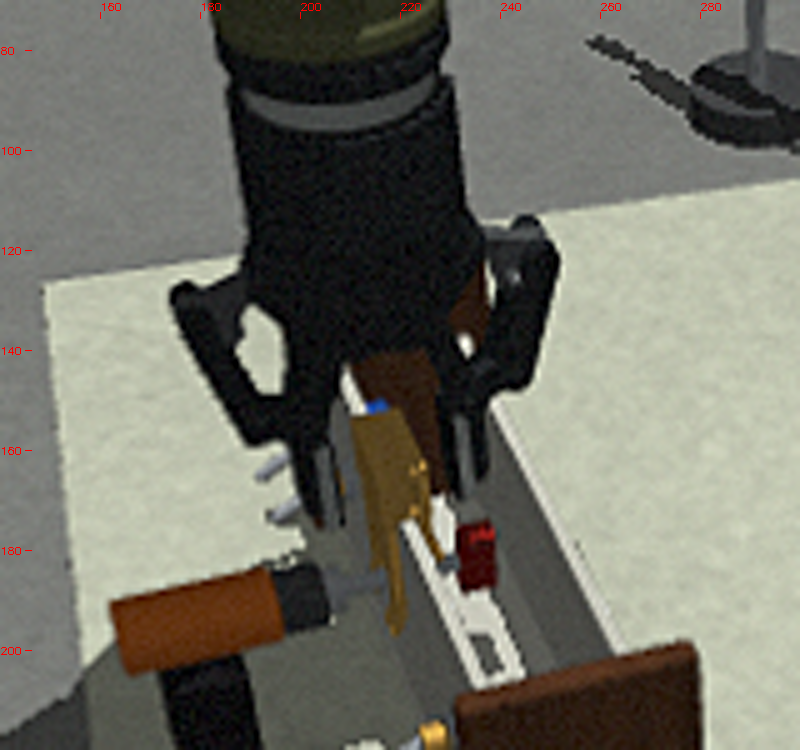

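View pics/w11.png

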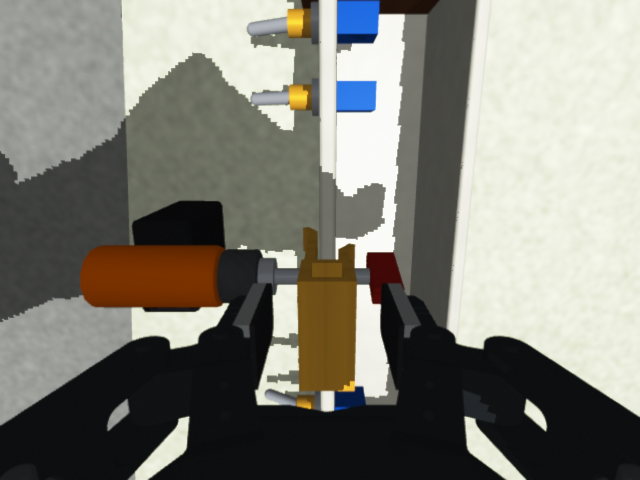

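Request:
carry_out:
  steps:
    - [0, 0, 0, 0, 0, -0.2, 0.5]
    - [0, 0, 0, 0, 0, -0.5, 0.5]
    - [0, 0, 0, 0, 0, -1, 0.5]
    - [0, 0, 0, 0, 0, -1, 0.5]
    - [0, 0, 0, 0, 0, -0.6, 0.5]
    - [0, 0, 0.5, 0, 0, 0, 0.5]
    - [0, 0, 1, 0, 0, 0, 0.5]
    - [0, 0, 1, 0, 0, 0, 0.5]
    - [0, 0, 1, 0, 0, 0, 0.5]
    - [0, 0, 1, 0, 0, 0, 0.5]

```text
time: 10.07
tcp_pos: [478.8, 191.7, 219.8]
tool_rot: [-0.0, 0.826, 0.564, 0.0]
contact_force: [-0.8, -0.7, -0.4]
finger_gap: 0.502
```

Request:
carry_out:
  steps:
    - [0, 0, 1, 0, 0, 0, 0.5]
    - [0, 0, 1, 0, 0, 0, 0.5]
    - [0, 0, 1, 0, 0, 0, 0.5]
    - [0, 0, 1, 0, 0, 0, 0.5]
    - [0, 0, 1, 0, 0, 0, 0.5]
    - [0, 0, 1, 0, 0, 0, 0.5]
    - [0, 0, 1, 0, 0, 0, 0.5]
    - [0, 0, 1, 0, 0, 0, 0.5]
    - [0, 0, 1, 0, 0, 0, 0.5]
    - [0, 0, 1, 0, 0, 0, 0.5]

```text
time: 10.9
tcp_pos: [478.7, 191.9, 219.7]
tool_rot: [-0.0, 0.997, 0.076, -0.0]
contact_force: [-0.1, -0.2, -0.2]
finger_gap: 0.497
```

Request:
carry_out:
  steps:
    - [0, 0, 0.5, 0, 0, 0, 0.5]
    - [0, 0, 0, 0, 0, 0, 0.5]
    - [0, 0, 0, 0, 0, 0, 0.5]

```text
time: 11.15
tcp_pos: [478.7, 191.9, 219.6]
tool_rot: [-0.0, 0.999, 0.053, -0.0]
contact_force: [0.0, -0.0, -0.1]
finger_gap: 0.5
```

```bash
python3 - <<'E'
from h import *
st(); grab("wrist","pics/w12.png"); grab("side","pics/s12.png");crop("pics/s12a.png","pics/s12.png",140,70,160,150,5)
E
```

```text
t 11.15 tcp [478.7 191.9 219.6] yaw 0.1058 z [-0.  0. -1.] F [ 0.  -0.  -0.1] tq [ 0.01 -0.05 -0.01] gap 0.500 j [-0.48  0.59  0.01  1.93 -0.01  0.62 -1.92]
```

View pics/s12a.png

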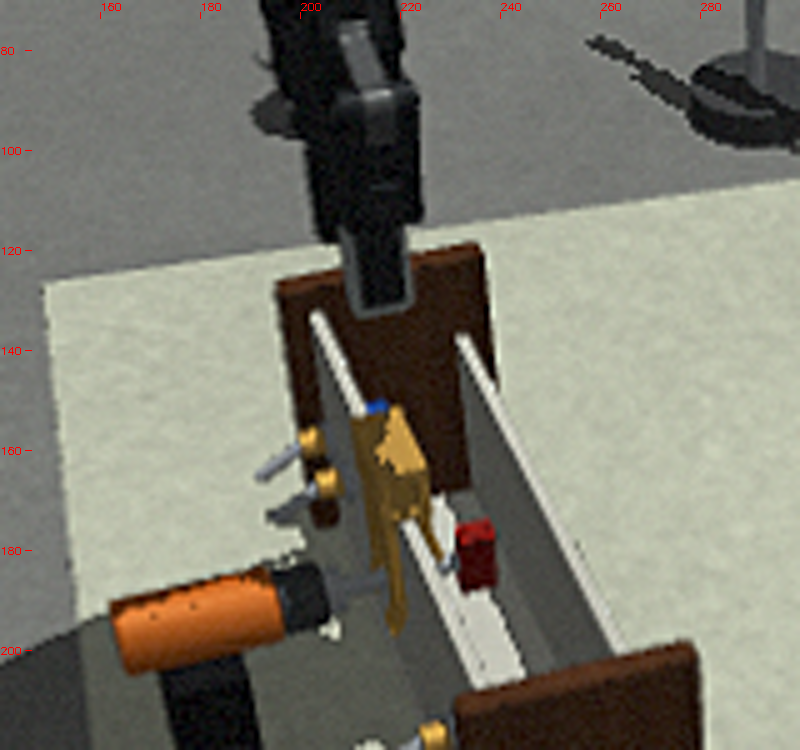

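View pics/w12.png

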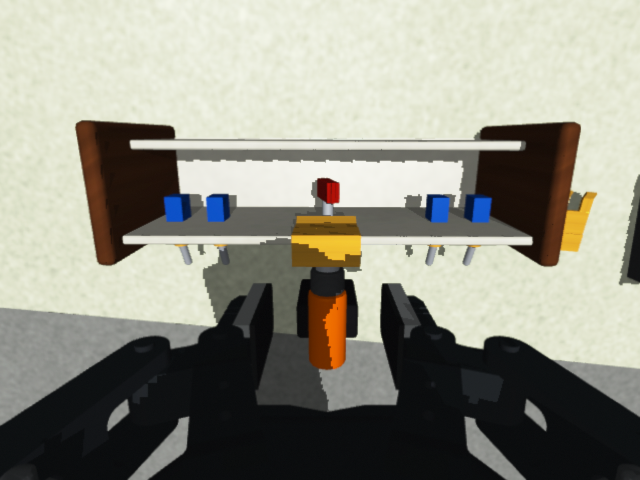

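Request:
carry_out:
  steps:
    - [0, 0, 0, 0.5, 0, 0.3, 0.5]
    - [0, 0, 0, 0.5, 0, 0.6, 0.5]
    - [0, 0, 0, 0, 0.04, 0.6, 0.5]
    - [0, 0, 0, 0, 0, 0, 0.5]
    - [0, 0, 0, 0, 0, 0, 0.5]
    - [0, 0, 0, 0, 0, 0, 0.5]

```text
time: 11.75
tcp_pos: [508.7, 193.7, 175.1]
tool_rot: [-0.0, 0.999, 0.052, 0.0]
contact_force: [0.8, 0.0, 0.2]
finger_gap: 0.5
```

```bash
python3 - <<'E'
from h import *
st(); grab("wrist","pics/w13.png"); st(); print(to([508.8,194,80])); crop("pics/w13a.png","pics/w13.png",240,100,190,150,4)
crop("pics/w12a.png","pics/w12.png",270,160,110,90,7)
E
```

```text
t 11.75 tcp [508.7 193.7 175.1] yaw 0.1042 z [ 0.  0. -1.] F [0.8 0.  0.2] tq [-0.06 -0.01 -0.05] gap 0.500 j [-0.45  0.69  0.01  1.89 -0.01  0.57 -1.9 ]
t 11.80 tcp [509.  193.9 175.4] yaw 0.1041 z [ 0.001  0.001 -1.   ] F [-0.1 -0.2 -0.1] tq [-0.01 -0.04  0.02] gap 0.505 j [-0.45  0.69  0.01  1.89 -0.01  0.57 -1.9 ]
[-9.000e-03 -3.000e-03  3.181e+00]
```

View pics/w13.png

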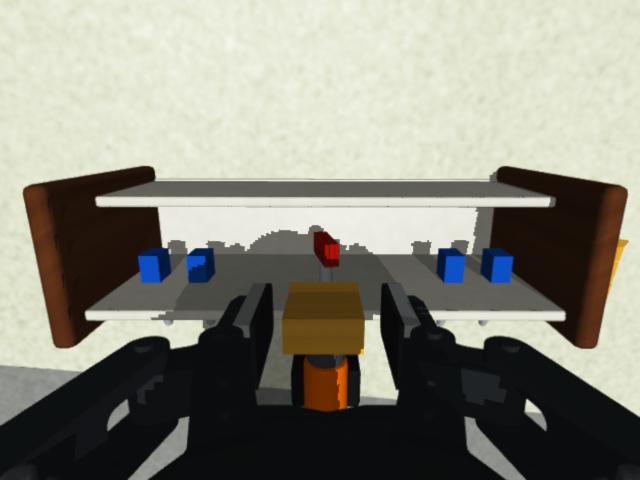

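View pics/w12a.png

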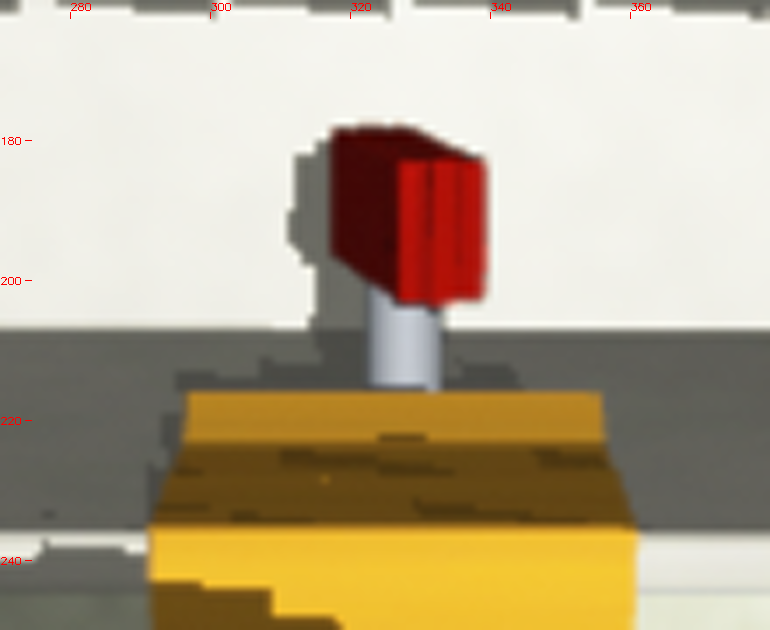

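Request:
carry_out:
  steps:
    - [0, 0, 0, 0, 0, 0.5, 0.5]
    - [0, 0, 0, 0, 0, 0.6, 0.5]
    - [0, 0, 0, 0, 0, 0.6, 0.5]
    - [0, 0, 0, 0, 0, 0.5, 0.5]
    - [0, 0, 0, 0, 0, 0.3, 0.5]
    - [0, 0, 0, 0, 0, 0, 0.5]
    - [0, 0, 0, 0, 0, 0, 0.5]

```text
time: 12.38
tcp_pos: [509.0, 193.8, 100.0]
tool_rot: [-0.0, 0.999, 0.052, 0.0]
contact_force: [0.1, 0.0, -0.3]
finger_gap: 0.502
```

```bash
python3 - <<'E'
from h import *
st(); grab("wrist","pics/w14.png"); print(to([508.8,194,81.5])); grab("side","pics/s14.png");crop("pics/s14a.png","pics/s14.png",140,70,160,150,5)
E
```

```text
t 12.38 tcp [509.  193.8 100. ] yaw 0.1039 z [ 0.  0. -1.] F [ 0.1  0.  -0.3] tq [ 0.03  0.01 -0.  ] gap 0.502 j [-0.45  0.81  0.    1.93 -0.01  0.4  -1.91]
[-0.021 -0.004  0.632]
```

View pics/w14.png

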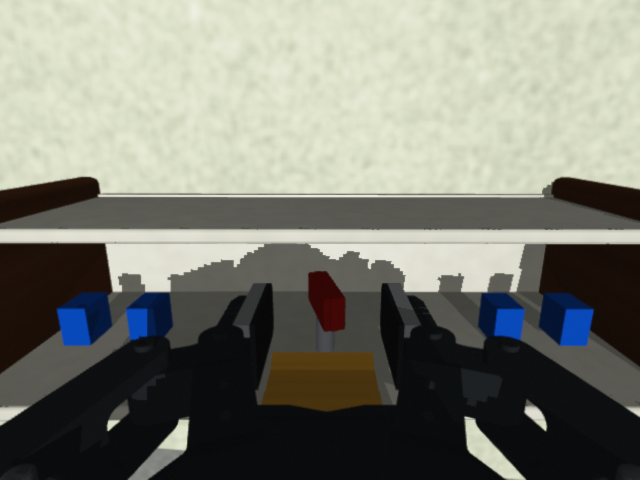

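View pics/s14a.png

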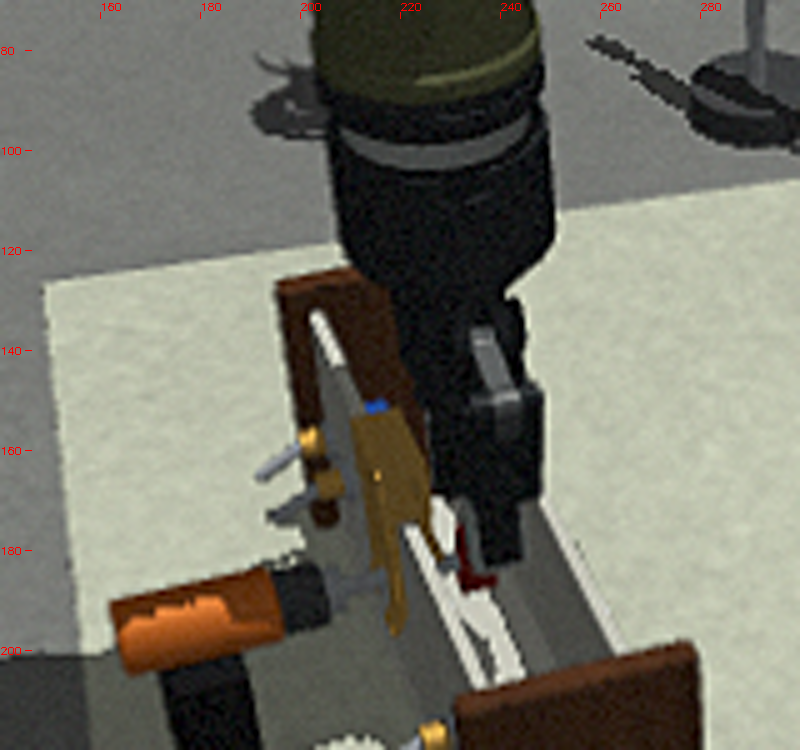

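Request:
carry_out:
  steps:
    - [0, 0, 0, 0, 0, 0.2, 0.5]
    - [0, 0, 0, 0, 0, 0.2, 0.5]
    - [0, 0, 0, 0, 0, 0.2, 0.5]
    - [0, 0, 0, 0, 0, 0, 0.5]
    - [0, 0, 0, 0, 0, 0, 0.5]

```text
time: 12.9
tcp_pos: [508.5, 193.5, 81.0]
tool_rot: [0.0, 0.999, 0.052, -0.001]
contact_force: [0.4, -0.1, -0.1]
finger_gap: 0.502
```

```bash
python3 - <<'E'
from h import *
st()
E
```

```text
t 12.90 tcp [508.5 193.5  81. ] yaw 0.1038 z [-0.001 -0.001 -1.   ] F [ 0.4 -0.1 -0.1] tq [0.03 0.02 0.01] gap 0.502 j [-0.45  0.85  0.    1.94 -0.01  0.36 -1.91]
```

Request:
carry_out:
  steps:
    - [0, 0, 0, 0, 0, 0, 0.3]
    - [0, 0, 0, 0, 0, 0, 0.2]
    - [0, 0, 0, 0, 0, 0, 0]
    - [0, 0, 0, 0, 0, 0, 0]
    - [0, 0, 0, 0, 0, 0, 0]
    - [0, 0, 0, 0, 0, 0, 0]
    - [0, 0, 0, 0, 0, 0, 0]
    - [0, 0, 0, 0, 0, 0, 0]
  squeeze: 32

```text
time: 13.57
tcp_pos: [509.0, 194.4, 81.7]
tool_rot: [-0.0, 0.999, 0.052, 0.0]
contact_force: [-0.5, 3.7, -0.1]
finger_gap: 0.096
```

```bash
python3 - <<'E'
from h import *
st(); grab("wrist","pics/w15.png"); grab("side","pics/s15.png");crop("pics/s15a.png","pics/s15.png",140,70,160,150,5);crop("pics/w15a.png","pics/w15.png",260,250,130,120,5); st()
E
```

```text
t 13.57 tcp [509.  194.4  81.7] yaw 0.1042 z [ 0.001  0.001 -1.   ] F [-0.5  3.7 -0.1] tq [0.71 0.11 0.02] gap 0.096 j [-0.45  0.84  0.    1.94 -0.01  0.36 -1.91]
t 13.67 tcp [508.9 194.3  81.6] yaw 0.1042 z [ 0.     0.001 -1.   ] F [-0.6  3.3  1.3] tq [ 0.8   0.15 -0.03] gap 0.100 j [-0.45  0.84  0.    1.94 -0.01  0.36 -1.91]
```

View pics/w15a.png

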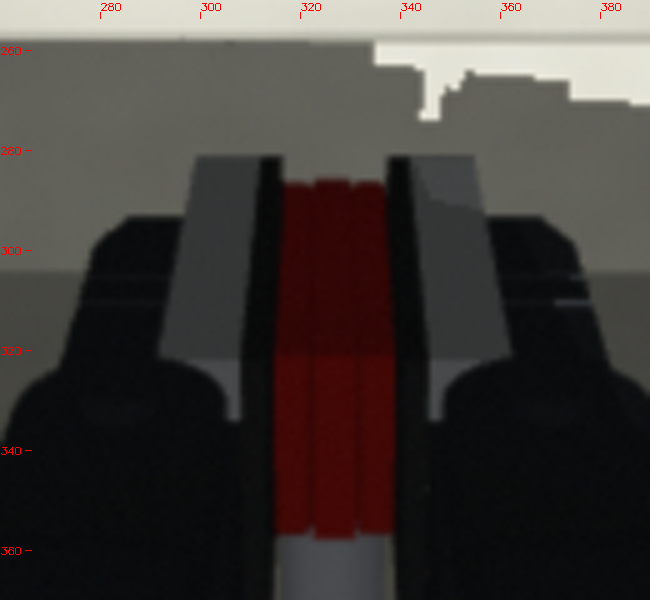

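View pics/s15a.png

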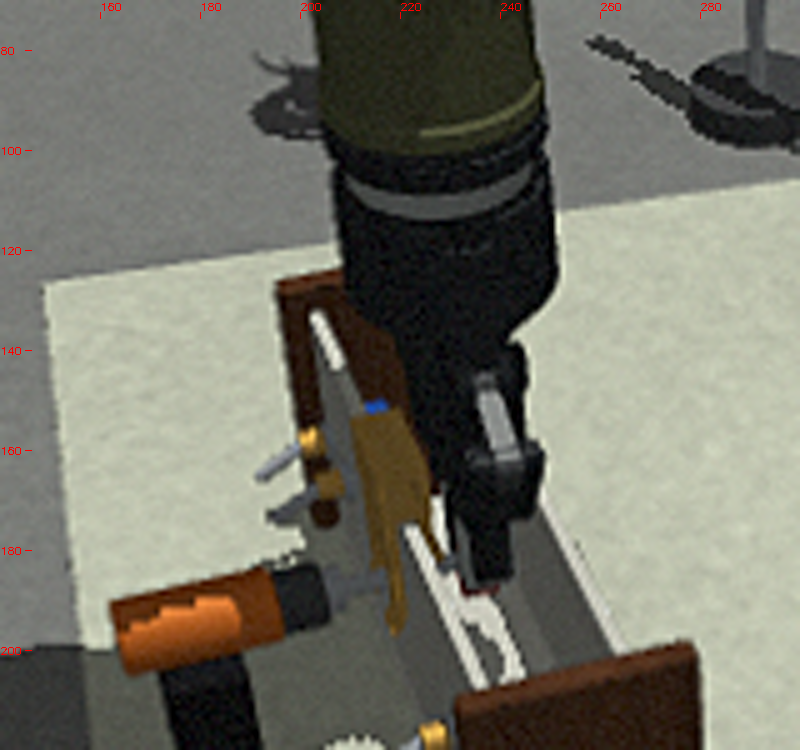

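Request:
carry_out:
  steps:
    - [0, 0, 0, 0, 0, 0, 0]
    - [0, 0, 0, 0, 0, 0, 0]
    - [0, 0, 0, 0, 0, 0, 0]
    - [0, 0, 0, 0, 0, 0, 0]
    - [0, 0, 0, 0, 0, 0, 0]
    - [0, 0, 0, 0, 0, 0, 0]

```text
time: 14.17
tcp_pos: [509.0, 194.3, 81.6]
tool_rot: [-0.0, 0.999, 0.052, 0.0]
contact_force: [-0.4, 6.2, 2.9]
finger_gap: 0.096
```

```bash
python3 - <<'E'
from h import *
st(); print(arm.hand_in())
E
```

```text
t 14.17 tcp [509.  194.3  81.6] yaw 0.1042 z [ 0.     0.001 -1.   ] F [-0.4  6.2  2.9] tq [ 1.18  0.11 -0.07] gap 0.096 j [-0.45  0.85  0.    1.94 -0.01  0.36 -1.91]
the job is handed in; nothing more can be done
None
```

I lifted the bracket out of the die and hung it over the front panel, slotted leg in front with the bolt between its tines. I pressed it down until it seated: about 23 N at TCP height 121.4 mm, the height expected for a fully seated bracket. Then I let go. From above, I gripped the red bolt head by its flats at 32 N and handed in at 14.2 s, still holding it.

- **Bolt:** The last wrist picture shows the head upright and square between the pads. The opening of 0.096 matches 9 mm across the flats.
- **Bracket:** The last side view shows it still hanging as placed.
- **Forces:** The last reading was about 7 N at the wrist. It rose slightly during the final hold, from about 3.7 to 6.2 N in y and 0.7 to 1.2 N m about x, with the pose unchanged. I handed in with that trend and did not follow it further.
- **Left alone:** I planned no move near the screwdriver, jar or carton, but took no closing picture to check them.
- **Disagreements:** The camera estimates of the panel's position differed by about 2 mm, within the stated calibration. The nut's height measured about 3 mm below the given 72 mm, but this did not affect the fit.

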